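Change the whetstone in its holder and weigh the worn one

ROBOT

A 6-joint arm with a two-finger parallel gripper is mounted at the origin on the work surface. World frame = base frame: x ahead of the robot, y to its left, z up, the work surface at z = 0. Lengths are in mm, angles in rad, forces in N, time in s.
With the tool pointing down it reaches from about 275 to 1000 mm from the base axis. Payload 8.4 kg.
Tool frame: the origin (TCP) lies on the centre line of the jaws, within the pads' length; the fingertips stand 25 mm ahead of it and the grasp point (between the pads) lies 6 mm ahead of it; z points along the fingers, x is the direction in which the jaws open and shut, and the axes are right-handed (so a half turn about z gives the same grasp; the last joint's range is limited). The gripper opens to 85 mm and grips with 20 to 120 N. Pads are 22 mm wide; open, the fingers measure 114 mm over their backs; the gripper's body (76 mm by 85 mm) begins 54 mm behind the grasp point. The pads swing forward as they close: fully open they stand 13 mm farther back than shut.
Start: joints at [-1.163, 0.353, 1.633, -0, 1.155, -0.002], TCP at [249.015, -573.254, 256.281] pointing down, gripper open.
Joint ranges: [-2.63, 2.63], [-0.92, 2.1], [0.06, 2.66], [-1.3, 4.44], [0, 2.69], [-3.02, 3.02]. Speed limits (rad/s): [2.22, 2.22, 2.79, 3.14, 3.14, 3.14].

INTERFACE

Orientations are given as [roll, pitch, yaw] about the fixed x, y, z axes, in that order (R = Rz(yaw) Ry(pitch) Rx(roll)).
In Python, from rig import r gives the robot as it stands. The module is installed in compiled form; this text tells all that it offers.
- The arm moves only by the tool jog_arm, never from a script. Its argument "deltas" is a list of rows, each an object with "gripper": the gripper command: -1 is fully open, 1 is shut, values between are in proportion; "translation": the shift along the world's x, y, z in units of 10 cm (1.0 is 10 cm), a list of three; "dr": the turn, a rotation vector about the world's x, y, z in units of pi/2 rad (1.0 is pi/2 rad), a list of three. In form: [{"gripper": gripper, "translation": [x, y, z], "dr": [wx, wy, wz]}, ...]. A call has 1 to 12 rows; each row shifts and turns the commanded pose from where the row before left it; what a row does not reach is not made up. A row lasts 1/12 s, in which the tool goes at most 41.7 mm and 7.16 degrees, less where a joint would pass 70% of its speed; a pose out of reach is approached as far as the arm can. A call with a number of a shift or a turn outside -1 to 1 is refused whole. A call with a gripper value outside its range is refused whole. The fingers move at their own pace and stop on an object; "squeeze" is the grip in N (left out, the last holds). Time passes only in rows, so rows that do not move let the fingers close. It gives the time, the measured TCP pose, the force and the opening at its end, in the units of the state.
- r.sense(): the state, without advancing time (a new reading comes with each control period).
- r.grab_frame(name): name is "scene" or "top"; returns the picture (480x640x3 uint8, blue, green, red); there is no depth.
- r.calibration(name): a dict with "mtx" (3x3 intrinsics, pixels), "world_from_camera" (4x4, takes a point from camera to world coordinates). Camera axes: x right, y down, z forward; pixel columns grow to the right and rows downward; lengths in mm; the calibration is good to about 2 mm. A picture is of the moment at which its call begins. calibration takes no time and is no camera call.
- r.sign_off(): hands the job in, once; it reports no verdict.
The state is a dict: "clock": time; "qpos": joint angles; "qvel": joint speeds; "joint_efforts": joint torques, N m; "eef_pos": TCP position; "tcp_rot": TCP orientation; "contact_force": force on the tool from outside, world axes, zero at the start; "wrist_torque": the same for the moment, N m; "opening": opening from 0.0 (shut) to 1.0 (fully open).
Only numpy, scipy, OpenCV 4.12 (cv2) and the standard library are available. Lean on these libraries where they do the work, as an engineer would, in place of code of your own. Each camera call takes 0.05 s, during which the arm holds its last target. There are 200 camera calls.

TASK

Change the sharpening stone: lift the worn grey stone out of the wooden holder and set it down gently, flat and centred, on the pan of the blue scale, without pressing the pan down to its stop, and let go of it. Then take the new orange stone from the round green mat and seat it fully home, flat and square, in the holder's pocket with its tongue in the slot. Do not drop either stone, leave the other things on the bench where they are, and let go at the end.

Things in the scene. Friction and masses are not known exactly. Their poses are not given: they have to be found in the camera images.
- holder: Wooden stone holder, fixed: light board 200 (x) x 130 (y) x 12 mm with dark walls 9 mm high on it (tops 21 mm above the bench) round a pocket 154 (x) x 64 mm (y), 3 mm lead-in at the top edges. Long walls 18 mm thick, each with an open finger gap 52 mm long at its middle, level with the pocket floor. The +x end wall (20 mm thick) has an open slot 24 mm wide. Origin: centre of the underside; z up.
- pocket (a point): Centre of the pocket's floor, 12 mm above the holder's underside; axes as the holder's. A seated stone's origin lies here, its +x end (tongue) in the slot at the pocket's +x end; clearance 2 mm all round.
- scale: Blue counter scale fixed to the bench: housing 160 x 150 x 50 mm with a grey display 25 mm deep on its -x side (to 99.5 mm from the origin), and a flat steel pan above it. Origin: centre of its underside; z up.
- pan_top (a point): Centre of the upper face of the scale's pan, a flat plate without rim, 170 mm (scale x) by 160 mm (scale y); 80 mm above the bench when unloaded; it sinks with the pan. Axes as the scale's.
- pan: The scale's steel pan, sprung: it only slides straight down, 20 mm at most, about 1.4 mm per newton (0.7 N/mm, from rest), damped; the worn stone sinks it about 4 to 8 mm. Origin on its axis 15 mm below its upper face; z up.
- mat: Round green mat, 280 mm in diameter, 4 mm thick, fixed to the bench. Origin: centre of its underside.
- worn: Worn grey whetstone on a black base, starts in the holder's pocket: 150 (x) x 60 (y) x 22 mm (z; 10 mm base below 12 mm stone, flush sides), plus a tongue on the base at the +x end, 18 mm long, 20 wide, 10 high. 0.28 to 0.56 kg, centre of mass near its middle. Origin: centre of the underside of the 150 x 60 rectangle; z up.
- fresh: New orange whetstone on a black base, starts flat on the green mat: 150 (x) x 60 (y) x 34 mm (z; 10 mm base below 24 mm stone, flush sides), plus a tongue on the base at the +x end, 18 mm long, 20 wide, 10 high. 0.38 to 0.77 kg, centre of mass near its middle. Origin: centre of the underside of the 150 x 60 rectangle; z up.
- jar: Small jar with a brass cap, 44 mm diameter, 55 mm tall, loose, standing on the mat close beside the new stone's +y long side, somewhere between its middle and its +x end, where it can be in the way of a finger. Origin: centre of its underside. To be left alone.
- oil: Small amber oil bottle with a red cap, 38 mm diameter, 85 mm tall, loose, standing on the bench close to the holder on its +y side, towards its -x end. Origin: centre of its underside. To be left alone.
- dresser: White dressing block 22 x 50 x 22 mm, loose, on the mat near the new stone's -x end. Origin: centre of its underside. To be left alone.
- bottle: Tall clear water bottle, 66 mm diameter, 190 mm tall, loose. Origin: centre of its underside. To be left alone.
- tin: Tin with a yellow band, 74 mm diameter, 110 mm tall, loose. Origin: centre of its underside. To be left alone.
- cup: Blue ceramic cup, 72 mm diameter, 85 mm tall, loose, near the robot's base. Origin: centre of its underside. To be left alone.
- hammer: Hammer 240 mm long lying at the back of the bench, loose. Origin: on its underside; its x axis runs along the handle. To be left alone.
- knifebox: Cardboard knife box with a red band, 190 x 50 x 28 mm, loose, at the back right of the bench. Origin: centre of its underside; x along it. To be left alone.
Not all that is in view belongs to the job. Of the things like the fresh, leave any that is turquoise or yellow; of the rest the larger one is meant.

How it is judged (in metres and radians):
On the way, in this order (a step that is already met when the one before it is completed fails the run):
1. the worn stone lies flat, centred and at rest on the scale's pan, let go (horizontal distance between worn and pan_top below 0.02 m and z of worn in the frame of pan_top between -0.003 and 0.003 m and angle between worn's own z axis and vertical below 0.04 rad and contact force between the fingers and worn below 0.1 N and contact force between worn and pan above 1 N and linear speed of worn below 0.02 m/s), for 0.3 s.
2. the new stone is seated flat and square in the holder's pocket, let go (z of fresh in the frame of pocket between -0.002 and 0.002 m and x of fresh in the frame of pocket between -0.005 and 0.005 m and y of fresh in the frame of pocket between -0.005 and 0.005 m and angle between fresh's own z axis and vertical below 0.03 rad and angle between the x axis of fresh and the x axis of holder, either way round below 0.07 rad and contact force between the fingers and fresh below 0.1 N and linear speed of fresh below 0.02 m/s), for 0.2 s.
At the end, for the whole second after the job is handed in: Worn stone flat on the pan (within 3 mm of its face, tilt < 0.04 rad), origin within 20 mm of the pan centre; new stone on the pocket floor (within 2 mm in z, 5 mm in x and y, tilt < 0.03, turned < 0.07 rad from the holder); both released and at rest (all of step 1 and all of step 2); the robot touches nothing.
It fails at once if the worn stone is let fall (falls faster than 0.6 m/s out of the fingers) (linear speed of worn above 0.6 m/s and contact force between the fingers and worn below 0.1 N).
It fails at once if the new stone is let fall (falls faster than 0.6 m/s out of the fingers) (linear speed of fresh above 0.6 m/s and contact force between the fingers and fresh below 0.1 N).
It fails at once if the scale's pan is pressed down to its stop (z of pan in the frame of scale below 0.0465 m).
It fails at once if another loose thing on the bench (jar, oil bottle, dressing block, bottle, tin, cup, hammer, knife box) is moved more than 20 mm (distance of any of oil, jar, dresser, bottle, tin, cup, hammer, knifebox from where it was at the start of the episode above 0.02 m).
It also fails if it takes over 72 s, if anything falls off the work surface, if the arm or the gripper's body presses on something with over 40 N, if the wrist force passes 120 N, or if a joint passes its speed limit or range.

## Working session

There is one attempt and no reset: what is moved stays moved. The work goes in short steps, Python scripts to look and compute and a tool call to move; the robot and the scene stay as the last step left them, time stands still between calls to the robot, and variables do not carry over. Pictures are saved under pics/ and viewed, about 8 in all and at most 12, crops included, and the job is handed in when it is done.

Besides the shell and the picture viewer there is one more tool, called after ">>>" as a command line: name --argument value ..., lists and objects as JSON in quotes. jog_arm: Moves the arm, as the interface text tells. Shifts and turns lie within -1 to 1; 1 stands for 10 cm of shift or pi/2 rad of turn. Its arguments: {"type":"object","properties":{"deltas":{"type":"array"},"squeeze":{"type":"number"}},"required":["deltas"]}

```bash
mkdir -p pics; ls; python3 - <<'E'
from rig import r
import cv2,numpy as np
np.set_printoptions(precision=4,suppress=True)
for n in("scene","top"):
    cv2.imwrite(f"pics/{n}0.png",r.grab_frame(n)); c=r.calibration(n); print(n,c["mtx"],c["world_from_camera"])
print(r.sense())
E
```

```text
pics
scene [[557.8919   0.     313.8846]
 [  0.     557.8919 225.6494]
 [  0.       0.       1.    ]] [[   0.1932    0.7047   -0.6827 1315.6698]
 [   0.9811   -0.1456    0.1273 -151.4168]
 [  -0.0097   -0.6944   -0.7195  926.0584]
 [   0.        0.        0.        1.    ]]
top [[465.6567   0.     316.6935]
 [  0.     465.6567 242.932 ]
 [  0.       0.       1.    ]] [[   0.0034   -0.9976    0.0686  402.315 ]
 [  -1.       -0.0032    0.0028   -3.5293]
 [  -0.0026   -0.0686   -0.9976 1308.7707]
 [   0.        0.        0.        1.    ]]
{'clock': 0.1, 'qpos': array([-1.1634,  0.3536,  1.6341, -0.    ,  1.1552, -0.0024]), 'qvel': array([ 0.    , -0.0027, -0.0041, -0.0011,  0.0012, -0.0007]), 'joint_efforts': array([  0.0001, -60.6355, -34.282 ,  -0.0001,   0.0039,  -0.    ]), 'eef_pos': array([ 248.8511, -572.8972,  255.6519]), 'tcp_rot': array([ 3.1416,  0.0012, -1.161 ]), 'contact_force': array([-0.6823, -0.2645, -0.463 ]), 'wrist_torque': array([-0.0488, -0.0429, -0.0234]), 'opening': 0.9993298028237327}
```

View pics/scene0.png

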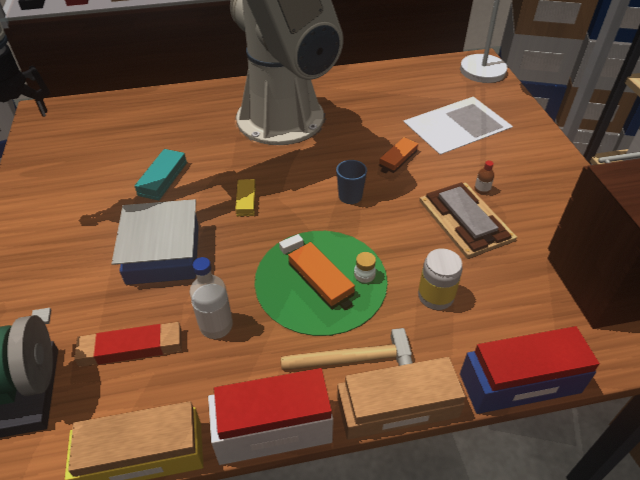

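View pics/top0.png

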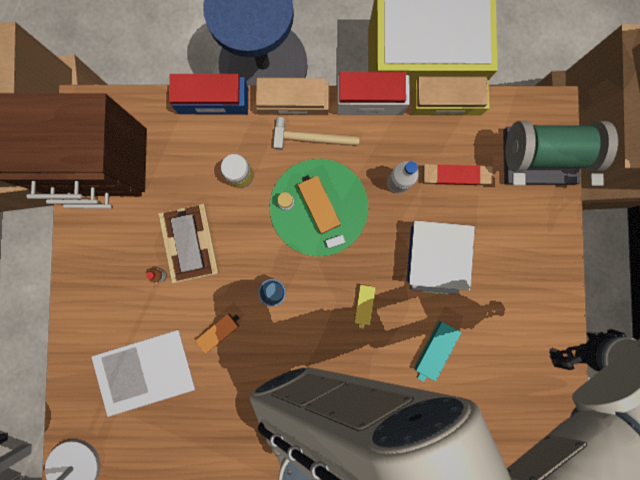

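The top view has the holder at about (188,243), with its tongue and slot end up and the oil at (153,274). The fresh stone is at (319,205), with the jar at (286,201) and the dresser at (335,241). The pan is at (442,256). The decoys are the small orange block, the yellow one and the turquoise one. Next I'll zoom in on these for segmentation.

```bash
python3 - <<'E'
import cv2,numpy as np
t=cv2.imread("pics/top0.png");s=cv2.imread("pics/scene0.png")
def c(im,x,y,w,h):return cv2.resize(im[y:y+h,x:x+w],(400,300),interpolation=cv2.INTER_CUBIC)
cv2.imwrite("pics/crops.png",np.vstack([np.hstack([c(t,132,196,112,84),c(t,262,156,120,90)]),np.hstack([c(s,410,160,120,90),c(s,270,220,128,96)])]))
E
```

```text
(no output)
```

View pics/crops.png

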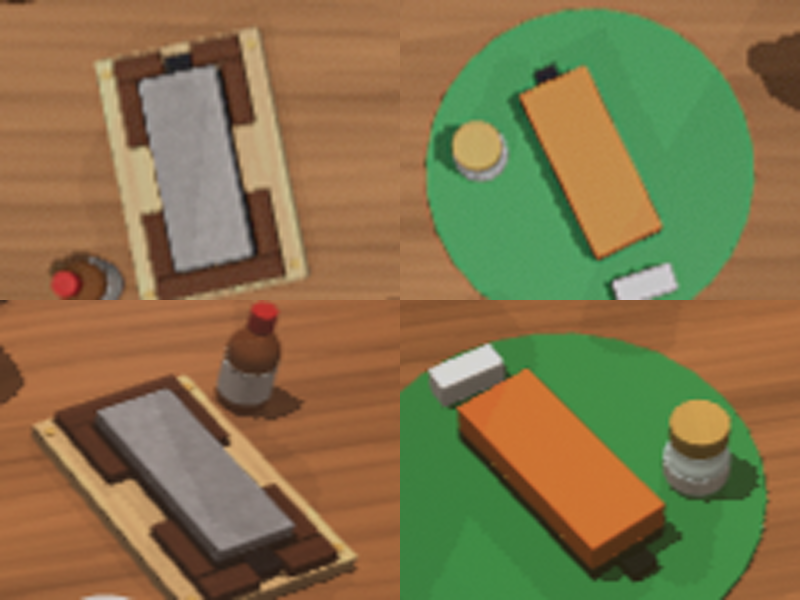

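```bash
cat > h.py <<'E'
import cv2,numpy as np
from rig import r
def cast(cam,px,z):
    c=r.calibration(cam);T=c["world_from_camera"];px=np.asarray(px,float).reshape(-1,2)
    d=np.c_[px,np.ones(len(px))]@np.linalg.inv(c["mtx"]).T@T[:3,:3].T
    return T[:3,3]+d*((z-T[2,3])/d[:,2])[:,None]
def mask(im,roi,lo,hi):
    x,y,w,h=roi;m=np.zeros(im.shape[:2],np.uint8)
    m[y:y+h,x:x+w]=cv2.inRange(cv2.cvtColor(im,cv2.COLOR_BGR2HSV),lo,hi)[y:y+h,x:x+w];return m
def big(m):
    return max(cv2.findContours(m,cv2.RETR_EXTERNAL,cv2.CHAIN_APPROX_NONE)[0],key=cv2.contourArea)
def rect(cam,im,roi,lo,hi,z):
    """min-area rectangle of the mask on plane z: centre, long/short side, yaw of the long side"""
    m=mask(im,roi,lo,hi);k=cv2.resize(m,None,fx=4,fy=4,interpolation=cv2.INTER_LINEAR)
    k=(k>127).astype(np.uint8)*255
    p=(big(k).reshape(-1,2)+.5)/4-.5
    (c,(a,b),t)=cv2.minAreaRect(cast(cam,p,z)[:,:2].astype(np.float32))
    if a<b:a,b,t=b,a,t+90
    t=(t+90)%180-90
    mo=cv2.moments(cast(cam,p,z)[:,:2].astype(np.float32).reshape(-1,1,2))
    return np.round([c[0],c[1],a,b,t,mo['m10']/mo['m00'],mo['m01']/mo['m00']],1)
E
python3 - <<'E'
from h import *
t=cv2.imread("pics/top0.png");s=cv2.imread("pics/scene0.png")
hs=lambda im,p:[cv2.cvtColor(im,cv2.COLOR_BGR2HSV)[y,x].tolist() for x,y in p]
print("top grey,board,orange,pan,wood",hs(t,[(186,243),(209,245),(172,245),(319,205),(442,256),(230,240)]))
print("scn grey,board,orange,orside,pan",hs(s,[(468,210),(440,226),(448,235),(322,270),(300,282),(160,235),(160,265)]))
print('worn top',rect("top",t,(165,205,45,70),(0,0,90),(180,40,255),34))
print('worn scn',rect("scene",s,(430,180,80,70),(0,0,70),(180,45,255),34))
print('fresh top',rect("top",t,(290,165,60,75),(5,100,150),(22,255,255),38))
for v in(120,150,180,195): print('fresh scn',v,rect("scene",s,(280,235,80,75),(3,150,v),(22,255,255),38))
print('pan top',rect("top",t,(400,210,85,90),(0,0,160),(180,40,255),80))
print('pan scn',rect("scene",s,(100,190,110,90),(0,0,120),(180,50,255),80))
print('cyl: jar',cast("top",[(286,200)],55),'oil',cast("top",[(153,274)],85),'bottle',cast("top",[(411,168)],190),'tin',cast("top",[(234,166)],110),'cup',cast("top",[(272,292)],85),'dresser',cast("top",[(335,241)],26))
E
```

```text
top grey,board,orange,pan,wood [[10, 15, 149], [19, 89, 195], [22, 77, 196], [16, 160, 193], [15, 3, 197], [14, 134, 165]]
scn grey,board,orange,orside,pan [[7, 25, 133], [13, 142, 120], [14, 131, 107], [12, 191, 206], [62, 137, 130], [20, 17, 183], [117, 76, 64]]
worn top [489.7 358.4 153.5  62.9  12.4 489.7 358.2]
worn scn [490.6 357.7 151.6  61.9  12.4 490.6 357.8]
fresh top [597.3  -5.1 152.8  61.4  25.6 597.3  -5.1]
fresh scn 120 [597.9  -5.7 151.6  61.7  25.6 597.8  -5.5]
fresh scn 150 [597.4  -5.9 150.6  60.5  25.8 597.8  -5.8]
fresh scn 180 [597.9  -6.  149.1  58.4  25.3 597.7  -5.6]
fresh scn 195 [597.5  -5.8 148.3  57.6  25.3 597.6  -5.3]
pan top [ 454.8 -330.2  175.8  161.4   -5.   460.8 -328.1]
pan scn [ 456.1 -329.7  171.4  161.5   -5.   460.6 -327.6]
cyl: jar [[605.19487231  83.79818137  55.        ]] oil [[403.37079769 429.28598442  85.        ]] bottle [[ 662.83052815 -229.27209227  190.        ]] tin [[685.44895394 216.49276067 110.        ]] cup [[357.45758202 116.40821286  85.        ]] dresser [[496.07113725 -50.44064941  26.        ]]
```

>>> jog_arm --deltas '[{"gripper": -1,"translation": [0.1,0.38,0],"dr": [0,0,-0.005]},{"gripper": -1,"translation": [0.1,0.38,0],"dr": [0,0,-0.005]},{"gripper": -1,"translation": [0.1,0.38,0],"dr": [0,0,-0.005]},{"gripper": -1,"translation": [0.1,0.38,0],"dr": [0,0,-0.005]},{"gripper": -1,"translation": [0.1,0.38,0],"dr": [0,0,-0.005]},{"gripper": -1,"translation": [0.1,0.38,0],"dr": [0,0,-0.005]},{"gripper": -1,"translation": [0.1,0.38,0],"dr": [0,0,-0.005]},{"gripper": -1,"translation": [0.1,0.38,0],"dr": [0,0,-0.005]},{"gripper": -1,"translation": [0.1,0.38,0],"dr": [0,0,-0.005]},{"gripper": -1,"translation": [0.1,0.38,0],"dr": [0,0,-0.005]},{"gripper": -1,"translation": [0.1,0.38,0],"dr": [0,0,-0.005]},{"gripper": -1,"translation": [0.1,0.38,0],"dr": [0,0,-0.005]}]'

```text
clock: 1.1
eef_pos: [368.8, -115.4, 256.3]
tcp_rot: [-3.141, -0.0, -1.256]
contact_force: [1.2, -0.6, 0.7]
opening: 0.992
```

```bash
python3 - <<'E'
from h import *
t=cv2.imread("pics/top0.png");s=cv2.imread("pics/scene0.png")
def hull(cam,im,roi,lo,hi,z):
    m=mask(im,roi,lo,hi);m=cv2.morphologyEx(m,cv2.MORPH_OPEN,np.ones((2,2)))
    n,l,st,_=cv2.connectedComponentsWithStats(m)
    m=np.isin(l,[i for i in range(1,n) if st[i,4]>25]).astype(np.uint8)
    p=cv2.convexHull(np.argwhere(cv2.resize(m*255,None,fx=4,fy=4)>127)[:,::-1].astype(np.float32)).reshape(-1,2)
    p=(p+.5)/4-.5
    (c,(a,b),g)=cv2.minAreaRect(cast(cam,p,z)[:,:2].astype(np.float32))
    return np.round([*c,a,b,g],1)
for S,V in((105,150),(100,160),(115,160)): print('board top',hull("top",t,(155,198,66,90),(10,40,V),(40,S,255),12))
for S in(40,60): print('pan',rect("scene",s,(100,190,110,90),(0,0,150),(180,S,255),80),rect("top",t,(400,210,85,90),(0,0,180),(180,S,255),80))
# dark wall outline (z 21): 194x100 plus
print('walls top',hull("top",t,(160,203,56,75),(0,60,20),(18,255,120),21))
print('walls scn',hull("scene",s,(422,180,95,72),(0,90,20),(14,255,75),21))
E
```

```text
board top [487.4 357.8 201.7 133.1  12.3]
board top [487.5 357.8 172.5 132.1  12.3]
board top [487.5 358.1 203.9 132.8  12.4]
pan [ 456.3 -330.1  170.5  159.6   -4.7  460.7 -327.8] [ 456.3 -330.2  172.1  160.8   -5.   461.3 -327.8]
pan [ 455.9 -329.6  170.9  161.7   -5.   460.6 -328.1] [ 456.3 -330.2  172.1  160.8   -5.   461.3 -327.8]
walls top [488.6 356.5 194.1 101.3  12.4]
walls scn [513.5 383.9 157.5 144.5  12.3]
```

>>> jog_arm --deltas '[{"gripper": -1,"translation": [0.101,0.396,0],"dr": [0,0,-0.0053]},{"gripper": -1,"translation": [0.101,0.396,0],"dr": [0,0,-0.0053]},{"gripper": -1,"translation": [0.101,0.396,0],"dr": [0,0,-0.0053]},{"gripper": -1,"translation": [0.101,0.396,0],"dr": [0,0,-0.0053]},{"gripper": -1,"translation": [0.101,0.396,0],"dr": [0,0,-0.0053]},{"gripper": -1,"translation": [0.101,0.396,0],"dr": [0,0,-0.0053]},{"gripper": -1,"translation": [0.101,0.396,0],"dr": [0,0,-0.0053]},{"gripper": -1,"translation": [0.101,0.396,0],"dr": [0,0,-0.0053]},{"gripper": -1,"translation": [0.101,0.396,0],"dr": [0,0,-0.0053]},{"gripper": -1,"translation": [0.101,0.396,0],"dr": [0,0,-0.0053]},{"gripper": -1,"translation": [0.101,0.396,0],"dr": [0,0,-0.0053]},{"gripper": -1,"translation": [0.101,0.396,0],"dr": [0,0,-0.0053]}]'

```text
clock: 2.1
eef_pos: [490.1, 360.0, 255.8]
tcp_rot: [3.141, -0.0, -1.355]
contact_force: [1.2, 0.3, 0.4]
opening: 0.997
```

>>> jog_arm --deltas '[{"gripper": -1,"translation": [0,0,-0.3],"dr": [0,0,0]},{"gripper": -1,"translation": [0,0,-0.3],"dr": [0,0,0]},{"gripper": -1,"translation": [0,0,-0.3],"dr": [0,0,0]},{"gripper": -1,"translation": [0,0,-0.3],"dr": [0,0,0]},{"gripper": -1,"translation": [0,0,-0.3],"dr": [0,0,0]},{"gripper": -1,"translation": [0,0,-0.1],"dr": [0,0,0]},{"gripper": -1,"translation": [0,0,0],"dr": [0,0,0]},{"gripper": -1,"translation": [0,0,0],"dr": [0,0,0]}]'

```text
clock: 2.77
eef_pos: [490.3, 358.0, 96.6]
tcp_rot: [3.141, -0.0, -1.355]
contact_force: [0.9, 0.1, 1.1]
opening: 1.002
```

```bash
python3 - <<'E'
from h import *
t=r.grab_frame("top");s=r.grab_frame("scene");print(r.sense())
c=lambda im,x,y,w,h:cv2.resize(im[y:y+h,x:x+w],(400,400),interpolation=cv2.INTER_CUBIC)
cv2.imwrite("pics/a.png",np.hstack([c(t,130,185,110,110),c(s,410,130,120,120)]))
E
```

```text
{'clock': 2.8667, 'qpos': array([6.28156304e-01, 5.11981106e-01, 1.78944839e+00, 1.53100390e-05,
       8.37491609e-01, 1.98335463e+00]), 'qvel': array([ 0.00132898, -0.00996725, -0.00159347, -0.0011377 , -0.00422475,
       -0.00010894]), 'joint_efforts': array([ 1.75163336e-02, -6.19417548e+01, -2.55307961e+01,  8.20075911e-04,
        4.16633079e-02, -1.10605532e-05]), 'eef_pos': array([491.26334206, 358.66031006,  98.1220812 ]), 'tcp_rot': array([-3.13914982e+00,  1.08161418e-03, -1.35520724e+00]), 'contact_force': array([-0.4008127 , -0.03970264, -0.09896124]), 'wrist_torque': array([ 0.01928431,  0.0006583 , -0.02225298]), 'opening': 1.0001799617040419}
```

View pics/a.png

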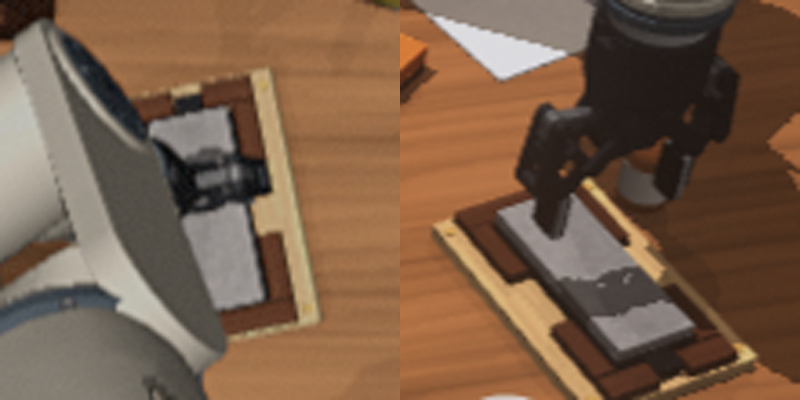

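```bash
python3 - <<'E'
from h import *
for z in (60,70,80,90,100): print(z,cast("scene",[(455,200.5),(500,190)],z).round(0).tolist())
E
```

```text
60 [[481.0, 328.0, 60.0], [469.0, 441.0, 60.0]]
70 [[491.0, 322.0, 70.0], [479.0, 434.0, 70.0]]
80 [[500.0, 317.0, 80.0], [488.0, 427.0, 80.0]]
90 [[510.0, 311.0, 90.0], [498.0, 420.0, 90.0]]
100 [[520.0, 306.0, 100.0], [508.0, 414.0, 100.0]]
```

>>> jog_arm --deltas '[{"gripper": -1,"translation": [-0.005,0,-0.2],"dr": [0,0,0]},{"gripper": -1,"translation": [0,0,-0.2],"dr": [0,0,0]},{"gripper": -1,"translation": [0,0,-0.1],"dr": [0,0,0]},{"gripper": -1,"translation": [0,0,-0.06],"dr": [0,0,0]},{"gripper": -1,"translation": [0,0,0],"dr": [0,0,0]},{"gripper": -1,"translation": [0,0,0],"dr": [0,0,0]}]'

```text
clock: 3.37
eef_pos: [490.2, 358.3, 41.1]
tcp_rot: [-3.141, 0.0, -1.355]
contact_force: [-0.8, -0.4, 0.1]
opening: 1.0
```

>>> jog_arm --deltas '[{"gripper": -1,"translation": [0,0,-0.05],"dr": [0,0,0]},{"gripper": -0.2,"translation": [0,0,0],"dr": [0,0,0]},{"gripper": 0.2,"translation": [0,0,0],"dr": [0,0,0]},{"gripper": 1,"translation": [0,0,0],"dr": [0,0,0]},{"gripper": 1,"translation": [0,0,0],"dr": [0,0,0]},{"gripper": 1,"translation": [0,0,0],"dr": [0,0,0]},{"gripper": 1,"translation": [0,0,0],"dr": [0,0,0]},{"gripper": 1,"translation": [0,0,0],"dr": [0,0,0]},{"gripper": 1,"translation": [0,0,0],"dr": [0,0,0]}]' --squeeze 60

```text
clock: 4.12
eef_pos: [490.1, 358.9, 36.2]
tcp_rot: [-3.14, 0.001, -1.355]
contact_force: [-2.6, 3.6, 5.6]
opening: 0.688
```

>>> jog_arm --deltas '[{"gripper": 1,"translation": [0,0,0.05],"dr": [0,0,0]},{"gripper": 1,"translation": [0,0,0.05],"dr": [0,0,0]},{"gripper": 1,"translation": [0,0,0.1],"dr": [0,0,0]},{"gripper": 1,"translation": [0,0,0.2],"dr": [0,0,0]},{"gripper": 1,"translation": [0,0,0.3],"dr": [0,0,0]},{"gripper": 1,"translation": [0,0,0.3],"dr": [0,0,0]},{"gripper": 1,"translation": [0,0,0.2],"dr": [0,0,0]},{"gripper": 1,"translation": [0,0,0.1],"dr": [0,0,0]},{"gripper": 1,"translation": [0,0,0],"dr": [0,0,0]}]' --squeeze 80

```text
clock: 4.87
eef_pos: [490.7, 358.4, 167.7]
tcp_rot: [-3.138, 0.001, -1.355]
contact_force: [0.5, 1.1, -4.4]
opening: 0.683
```

```bash
python3 - <<'E'
from h import *
t=r.grab_frame("top");s=r.grab_frame("scene");q=r.sense();print(q['eef_pos'],q['contact_force'],q['wrist_torque'],q['opening'])
c=lambda im,x,y,w,h:cv2.resize(im[y:y+h,x:x+w],(400,400),interpolation=cv2.INTER_CUBIC)
cv2.imwrite("pics/b.png",np.hstack([c(t,130,185,110,110),c(s,410,100,150,150)]))
E
```

```text
[489.22087112 357.44638067 164.51104559] [-0.803806   -0.40035382 -4.58830687] [-0.00563578 -0.02172218  0.00409688] 0.6828257778229962
```

View pics/b.png

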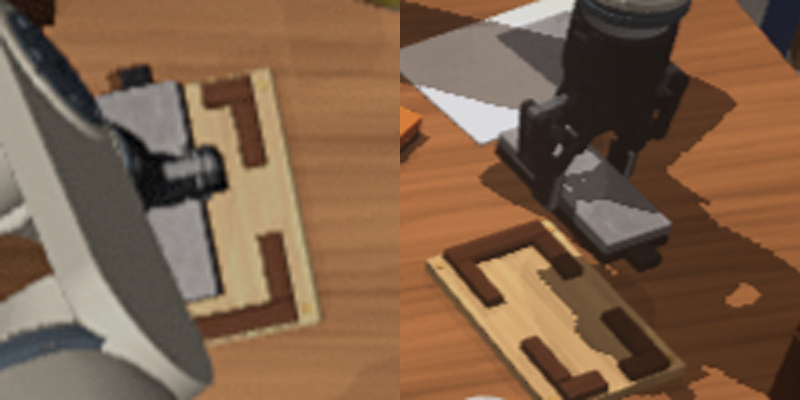

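>>> jog_arm --deltas '[{"gripper": 1,"translation": [-0.01,-0.191,0],"dr": [0,0,-0.0107]},{"gripper": 1,"translation": [-0.018,-0.382,0],"dr": [0,0,-0.0107]},{"gripper": 1,"translation": [-0.018,-0.382,0],"dr": [0,0,-0.0107]},{"gripper": 1,"translation": [-0.018,-0.382,0],"dr": [0,0,-0.0107]},{"gripper": 1,"translation": [-0.018,-0.382,0],"dr": [0,0,-0.0107]},{"gripper": 1,"translation": [-0.018,-0.382,0],"dr": [0,0,-0.0107]},{"gripper": 1,"translation": [-0.018,-0.382,0],"dr": [0,0,-0.0107]},{"gripper": 1,"translation": [-0.018,-0.382,0],"dr": [0,0,-0.0107]},{"gripper": 1,"translation": [-0.018,-0.382,0],"dr": [0,0,-0.0107]},{"gripper": 1,"translation": [-0.018,-0.382,0],"dr": [0,0,-0.0107]}]'

```text
clock: 5.8
eef_pos: [470.7, -6.7, 163.6]
tcp_rot: [3.138, 0.0, -1.524]
contact_force: [0.7, 0.1, -3.6]
opening: 0.684
```

>>> jog_arm --deltas '[{"gripper": 1,"translation": [-0.018,-0.382,0],"dr": [0,0,-0.0107]},{"gripper": 1,"translation": [-0.018,-0.382,0],"dr": [0,0,-0.0107]},{"gripper": 1,"translation": [-0.018,-0.382,0],"dr": [0,0,-0.0107]},{"gripper": 1,"translation": [-0.018,-0.382,0],"dr": [0,0,-0.0107]},{"gripper": 1,"translation": [-0.018,-0.382,0],"dr": [0,0,-0.0107]},{"gripper": 1,"translation": [-0.018,-0.382,0],"dr": [0,0,-0.0107]},{"gripper": 1,"translation": [-0.018,-0.382,0],"dr": [0,0,-0.0107]},{"gripper": 1,"translation": [-0.018,-0.382,0],"dr": [0,0,-0.0107]},{"gripper": 1,"translation": [-0.01,-0.191,0],"dr": [0,0,0]},{"gripper": 1,"translation": [0,0,0],"dr": [0,0,0]},{"gripper": 1,"translation": [0,0,0],"dr": [0,0,0]}]'

```text
clock: 6.72
eef_pos: [455.7, -329.9, 163.1]
tcp_rot: [3.138, 0.002, -1.66]
contact_force: [-0.8, 0.9, -5.2]
opening: 0.679
```

```bash
python3 - <<'E'
from h import *
t=r.grab_frame("top");s=r.grab_frame("scene");q=r.sense();print(q['eef_pos'],q['tcp_rot'],q['contact_force'],q['wrist_torque'],q['opening'])
m=mask(s,(90,90,150,150),(0,0,60),(180,45,255))
c=lambda im,x,y,w,h:cv2.resize(im[y:y+h,x:x+w],(400,400),interpolation=cv2.INTER_CUBIC)
cv2.imwrite("pics/c.png",np.hstack([c(t,390,195,110,110),c(s,80,110,160,160)]))
E
```

```text
[ 456.10850137 -328.45396456  163.70488062] [ 3.13881576e+00  1.95510497e-03 -1.65784533e+00] [ 0.54663742 -0.34558465 -4.11750841] [-0.00779772 -0.01547448 -0.03830344] 0.6786560278146232
```

View pics/c.png

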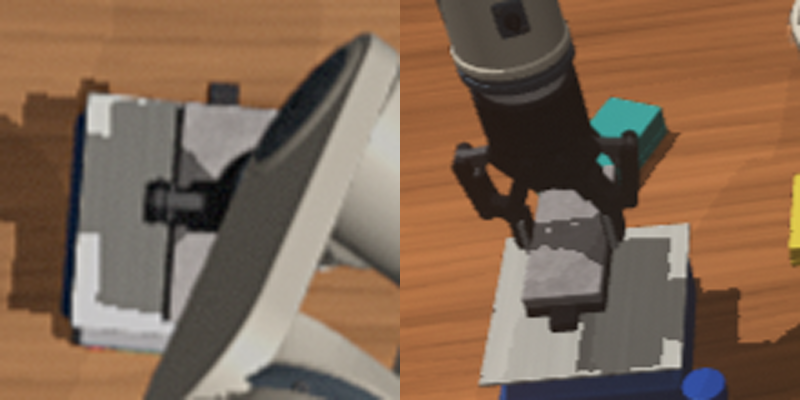

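>>> jog_arm --deltas '[{"gripper": 1,"translation": [0,0,-0.15],"dr": [0,0,0]},{"gripper": 1,"translation": [0,0,-0.2],"dr": [0,0,0]},{"gripper": 1,"translation": [0,0,-0.1],"dr": [0,0,0]},{"gripper": 1,"translation": [0,0,-0.07],"dr": [0,0,0]},{"gripper": 1,"translation": [0,0,-0.04],"dr": [0,0,0]},{"gripper": 1,"translation": [0,0,-0.02],"dr": [0,0,0]},{"gripper": 1,"translation": [0,0,-0.02],"dr": [0,0,0]},{"gripper": 1,"translation": [0,0,-0.02],"dr": [0,0,0]},{"gripper": 1,"translation": [0,0,0],"dr": [0,0,0]},{"gripper": 1,"translation": [0,0,0],"dr": [0,0,0]}]'

```text
clock: 7.65
eef_pos: [457.4, -329.8, 103.7]
tcp_rot: [-3.141, -0.0, -1.658]
contact_force: [0.2, 0.1, -3.8]
opening: 0.679
```

>>> jog_arm --deltas '[{"gripper": 1,"translation": [0,0,-0.01],"dr": [0,0,0]},{"gripper": 1,"translation": [0,0,-0.01],"dr": [0,0,0]},{"gripper": 1,"translation": [0,0,-0.01],"dr": [0,0,0]},{"gripper": 1,"translation": [0,0,0],"dr": [0,0,0]},{"gripper": 1,"translation": [0,0,0],"dr": [0,0,0]}]'

```text
clock: 8.07
eef_pos: [457.4, -329.9, 100.5]
tcp_rot: [-3.141, -0.0, -1.658]
contact_force: [0.8, -0.3, -2.0]
opening: 0.684
```

>>> jog_arm --deltas '[{"gripper": 1,"translation": [0,0,-0.01],"dr": [0,0,0]},{"gripper": 1,"translation": [0,0,-0.01],"dr": [0,0,0]},{"gripper": 1,"translation": [0,0,-0.005],"dr": [0,0,0]},{"gripper": 1,"translation": [0,0,0],"dr": [0,0,0]},{"gripper": 1,"translation": [0,0,0],"dr": [0,0,0]}]'

```text
clock: 8.48
eef_pos: [457.4, -329.9, 97.9]
tcp_rot: [-3.141, -0.0, -1.658]
contact_force: [0.1, -0.8, -0.4]
opening: 0.682
```

```bash
python3 - <<'E'
from h import *
for _ in range(4):
    r.grab_frame("top");q=r.sense();print(q['eef_pos'],q['contact_force'])
E
```

```text
[ 457.39537548 -329.89123066   97.96100264] [ 2.0963556  -1.69514834 -0.25240729]
[ 457.37761748 -329.85036889   97.93897044] [ 2.07452844 -0.91442692 -0.06042833]
[ 457.38261771 -329.87094961   97.93597465] [ 2.35302264 -0.98692925  0.99518356]
[ 457.37832431 -329.88789811   97.94806469] [ 1.53519173 -1.82325778  0.71127163]
```

>>> jog_arm --deltas '[{"gripper": -0.3,"translation": [0,0,0],"dr": [0,0,0]},{"gripper": -0.5,"translation": [0,0,0],"dr": [0,0,0]},{"gripper": -0.8,"translation": [0,0,0],"dr": [0,0,0]},{"gripper": -1,"translation": [0,0,0],"dr": [0,0,0]},{"gripper": -1,"translation": [0,0,0],"dr": [0,0,0]},{"gripper": -1,"translation": [0,0,0],"dr": [0,0,0]}]' --squeeze 20

```text
clock: 9.18
eef_pos: [456.9, -329.5, 97.7]
tcp_rot: [3.141, 0.0, -1.658]
contact_force: [-0.2, 0.8, -0.1]
opening: 0.998
```

>>> jog_arm --deltas '[{"gripper": -1,"translation": [0,0,0.1],"dr": [0,0,0]},{"gripper": -1,"translation": [0,0,0.2],"dr": [0,0,0]},{"gripper": -1,"translation": [0,0,0.3],"dr": [0,0,0]},{"gripper": -1,"translation": [0,0,0.3],"dr": [0,0,0]},{"gripper": -1,"translation": [0,0.15,0.1],"dr": [0,0,0.02]},{"gripper": -1,"translation": [0.15,0.32,0],"dr": [0,0,0.03]},{"gripper": -1,"translation": [0.15,0.32,0],"dr": [0,0,0.03]},{"gripper": -1,"translation": [0.15,0.32,0],"dr": [0,0,0.03]},{"gripper": -1,"translation": [0.15,0.32,0],"dr": [0,0,0.03]},{"gripper": -1,"translation": [0.15,0.32,0],"dr": [0,0,0.03]},{"gripper": -1,"translation": [0.15,0.32,0],"dr": [0,0,0.03]},{"gripper": -1,"translation": [0,0,0],"dr": [0,0,0]}]'

```text
clock: 10.18
eef_pos: [549.0, -117.6, 198.3]
tcp_rot: [-3.14, 0.001, -1.337]
contact_force: [-0.0, -0.9, -0.5]
opening: 1.003
```

```bash
python3 - <<'E'
from h import *
t=r.grab_frame("top");s=r.grab_frame("scene");q=r.sense();print(q['clock'],q['eef_pos'],q['tcp_rot'],q['contact_force'],q['opening'])
cv2.imwrite("pics/t1.png",t);cv2.imwrite("pics/s1.png",s)
c=lambda im,x,y,w,h:cv2.resize(im[y:y+h,x:x+w],(400,300),interpolation=cv2.INTER_CUBIC)
cv2.imwrite("pics/d.png",np.vstack([np.hstack([c(t,390,205,120,90),c(s,90,180,140,105)]),np.hstack([c(t,132,196,112,84),c(t,250,146,140,105)])]))
for z in(68,73): print('worn',rect("top",t,(410,215,60,75),(0,0,100),(180,40,175),z+22),rect("scene",s,(100,190,110,90),(0,0,90),(180,50,150),z+22))
E
```

```text
10.2833 [ 547.22316159 -121.04235508  197.96300706] [ 3.14137379e+00  5.77214940e-06 -1.34032446e+00] [-0.10436787  0.54157449 -0.38256681] 1.0029529601317029
worn [ 460.1 -324.5  159.9   77.    -4.8  458.5 -324.6] [ 476.3 -292.8  149.4   10.    -5.   477.6 -293.1]
worn [ 459.8 -323.2  159.2   76.7   -4.8  458.3 -323.2] [ 481.3 -292.   148.5   10.    -5.   482.6 -292.3]
```

View pics/d.png

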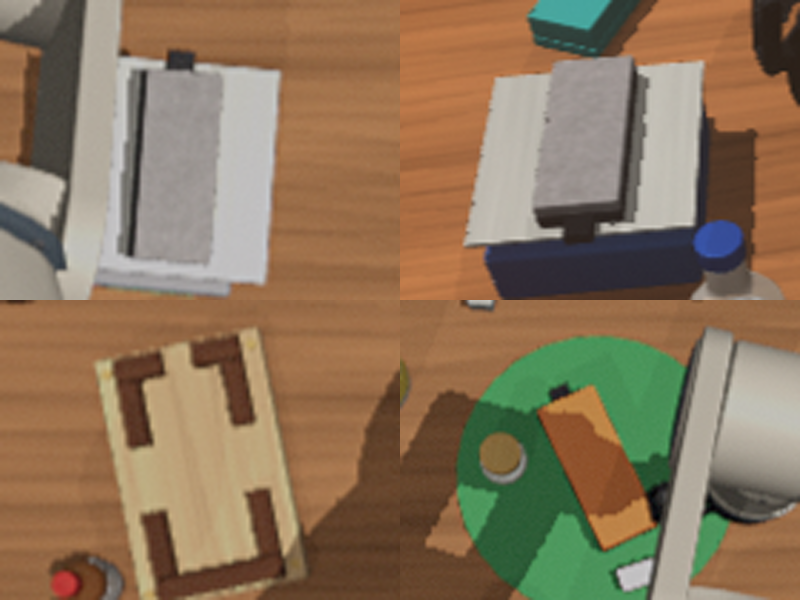

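The worn stone lies flat and centred on the pan, and it's released. The pocket is empty and in full view, so I'll measure its walls again now.

```bash
python3 - <<'E'
from h import *
t=cv2.imread("pics/t1.png");s=cv2.imread("pics/s1.png")
def hull(cam,im,roi,lo,hi,z,mn=40):
    m=mask(im,roi,lo,hi);n,l,st,_=cv2.connectedComponentsWithStats(m)
    m=np.isin(l,[i for i in range(1,n) if st[i,4]>mn]).astype(np.uint8)
    k=cv2.resize(m*255,None,fx=4,fy=4)>127
    p=(np.argwhere(k)[:,::-1]+.5)/4-.5
    (c,(a,b),g)=cv2.minAreaRect(cast(cam,cv2.convexHull(p.astype(np.float32)),z)[:,:2].astype(np.float32))
    return np.round([*c,a,b,g],1), [int(v) for v in st[1:,4] if v>mn]
for V in (85,100,115):
  print('walls top',hull("top",t,(158,200,62,82),(0,60,10),(19,255,V),21))
hv=cv2.cvtColor(s,cv2.COLOR_BGR2HSV)
for V in (60,75,85):
  print('walls scn',hull("scene",s,(424,184,90,62),(0,100,10),(16,255,V),21))
for V in (130,150): print('board scn',hull("scene",s,(415,175,105,82),(12,30,V),(35,150,255),12),'top',hull("top",t,(155,198,66,90),(12,30,V),(40,110,255),12))
E
```

```text
walls top (array([486.3, 394.8, 168.8,  28.1,   5.3]), [51, 44])
walls top (array([480.1, 343.5, 220.8, 127.6,  12.7]), [192, 193, 584])
walls top (array([480.7, 343.3, 221.7, 128.2,  12.6]), [211, 214, 641])Traceback (most recent call last):
  File "<stdin>", line 14, in <module>
  File "<stdin>", line 8, in hull
  File "h.py", line 4, in cast
    c=r.calibration(cam);T=c["world_from_camera"];px=np.asarray(px,float).reshape(-1,2)
                                                     ~~~~~~~~~~~~~~~~~~~~~~~~~~~~^^^^^^
ValueError: cannot reshape array of size 1 into shape (2)
```

```bash
python3 - <<'E'
from h import *
t=cv2.imread("pics/t1.png");s=cv2.imread("pics/s1.png")
def proj(cam,P):
    c=r.calibration(cam);W=np.linalg.inv(c["world_from_camera"])
    q=(np.c_[P,np.ones(len(P))]@W.T)[:,:3]@c["mtx"].T;return q[:,:2]/q[:,2:]
a=np.deg2rad(12.4);R=np.array([[np.cos(a),-np.sin(a)],[np.sin(a),np.cos(a)]])
C=np.array([488.5,357.4])
for cam,im in(("top",t),("scene",s)):
    P=np.array([[-101,-58],[101,-58],[101,58],[-101,58]])@R.T+C
    poly=np.zeros(im.shape[:2],np.uint8);cv2.fillPoly(poly,[proj(cam,np.c_[P,np.full(4,21.)]).round().astype(int)],255)
    g=cv2.cvtColor(im,cv2.COLOR_BGR2HSV)[...,2]
    th,_=cv2.threshold(g[poly>0].reshape(-1,1),0,255,cv2.THRESH_OTSU)
    for off in(-8,0,8):
        m=((g<th+off)&(poly>0)).astype(np.uint8)
        k=cv2.resize(m*255,None,fx=4,fy=4)>127;p=(np.argwhere(k)[:,::-1]+.5)/4-.5
        L=(cast(cam,p,21.)[:,:2]-C)@R
        x,y=L.T
        # inner faces, from histograms along strips: end walls (|y|<45,|y|>14) and long walls (30<|x|<72)
        e=(np.abs(y)>16)&(np.abs(y)<28); l=(np.abs(x)>35)&(np.abs(x)<68)
        f=lambda v:np.percentile(v,[3,97]).round(1)
        print(cam,th,off,'x: -end',f(x[e&(x<0)]),'+end',f(x[e&(x>0)]),'y: -',f(y[l&(y<0)]),'+',f(y[l&(y>0)]))
E
```

```text
top 141.0 -8 x: -end [-93.5 -75.4] +end [79.  99.5] y: - [-48.5 -30.5] + [32.4 51. ]
top 141.0 0 x: -end [-94.6 -75.4] +end [ 79.  100.9] y: - [-49.1 -30.3] + [32.2 52.2]
top 141.0 8 x: -end [-94.6 -75.4] +end [ 78.9 101.3] y: - [-49.1 -29.7] + [32.1 52.5]
scene 149.0 -8 x: -end [-99.7 -67.5] +end [ 81.3 101.5] y: - [-52.2 -31. ] + [28.6 51. ]
scene 149.0 0 x: -end [-99.9 -67. ] +end [ 81.  101.4] y: - [-52.6 -31. ] + [28.2 52.1]
scene 149.0 8 x: -end [-100.   -66.9] +end [ 80.7 101.4] y: - [-52.6 -30.7] + [28.1 52.4]
```

>>> jog_arm --deltas '[{"gripper": -1,"translation": [0.117,0.289,0],"dr": [0,0,0.035]},{"gripper": -1,"translation": [0.117,0.289,0],"dr": [0,0,0.035]},{"gripper": -1,"translation": [0.117,0.289,0],"dr": [0,0,0.035]},{"gripper": -1,"translation": [0.117,0.289,0],"dr": [0,0,0.035]},{"gripper": -1,"translation": [0,0,-0.2],"dr": [0,0,0]},{"gripper": -1,"translation": [0,0,-0.3],"dr": [0,0,0]},{"gripper": -1,"translation": [0,0,-0.3],"dr": [0,0,0]},{"gripper": -1,"translation": [0,0,-0.2],"dr": [0,0,0]},{"gripper": -1,"translation": [0,0,-0.1],"dr": [0,0,0]},{"gripper": -1,"translation": [0,0,0],"dr": [0,0,0]},{"gripper": -1,"translation": [0,0,0],"dr": [0,0,0]}]'

```text
clock: 11.2
eef_pos: [593.9, -7.8, 88.1]
tcp_rot: [3.141, 0.0, -1.125]
contact_force: [0.4, -0.6, 0.8]
opening: 0.999
```

```bash
python3 - <<'E'
from h import *
t=r.grab_frame("top");s=r.grab_frame("scene");q=r.sense();print(q['clock'],q['eef_pos'],q['tcp_rot'],q['contact_force'],q['opening'])
c=lambda im,x,y,w,h:cv2.resize(im[y:y+h,x:x+w],(400,400),interpolation=cv2.INTER_CUBIC)
cv2.imwrite("pics/e.png",np.hstack([c(t,262,150,110,110),c(s,255,185,140,140)]))
E
```

```text
11.3 [594.91125065  -7.49118586  89.31976384] [-3.13962015e+00 -1.05824421e-03 -1.12413436e+00] [0.07611133 0.25558843 0.47605617] 1.0059555281643549
```

View pics/e.png

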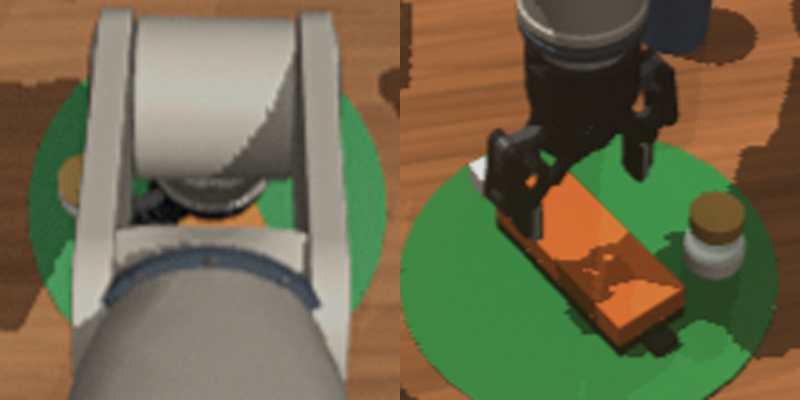

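>>> jog_arm --deltas '[{"gripper": -1,"translation": [0,0,-0.2],"dr": [0,0,0]},{"gripper": -1,"translation": [0,0,-0.2],"dr": [0,0,0]},{"gripper": -1,"translation": [0,0,-0.1],"dr": [0,0,0]},{"gripper": -1,"translation": [0,0,-0.078],"dr": [0,0,0]},{"gripper": -1,"translation": [0,0,0],"dr": [0,0,0]},{"gripper": -0.2,"translation": [0,0,0],"dr": [0,0,0]},{"gripper": 0.2,"translation": [0,0,0],"dr": [0,0,0]},{"gripper": 1,"translation": [0,0,0],"dr": [0,0,0]},{"gripper": 1,"translation": [0,0,0],"dr": [0,0,0]},{"gripper": 1,"translation": [0,0,0],"dr": [0,0,0]},{"gripper": 1,"translation": [0,0,0],"dr": [0,0,0]},{"gripper": 1,"translation": [0,0,0],"dr": [0,0,0]}]' --squeeze 60

```text
clock: 12.3
eef_pos: [594.7, -7.0, 31.3]
tcp_rot: [-3.14, -0.001, -1.124]
contact_force: [-0.7, 0.3, 4.5]
opening: 0.691
```

>>> jog_arm --deltas '[{"gripper": 1,"translation": [0,0,0.05],"dr": [0,0,0]},{"gripper": 1,"translation": [0,0,0.1],"dr": [0,0,0]},{"gripper": 1,"translation": [0,0,0.2],"dr": [0,0,0]},{"gripper": 1,"translation": [0,0,0.3],"dr": [0,0,0]},{"gripper": 1,"translation": [0,0,0.3],"dr": [0,0,0]},{"gripper": 1,"translation": [0,0,0.3],"dr": [0,0,0]},{"gripper": 1,"translation": [0,0,0.15],"dr": [0,0,0]},{"gripper": 1,"translation": [0,0,0],"dr": [0,0,0]},{"gripper": 1,"translation": [0,0,0],"dr": [0,0,0]}]' --squeeze 90

```text
clock: 13.05
eef_pos: [593.9, -7.1, 170.7]
tcp_rot: [-3.14, -0.001, -1.124]
contact_force: [-0.2, -0.3, -7.1]
opening: 0.687
```

>>> jog_arm --deltas '[{"gripper": 1,"translation": [-0.049,0.1657,0],"dr": [0,0,-0.0147]},{"gripper": 1,"translation": [-0.098,0.3314,0],"dr": [0,0,-0.0147]},{"gripper": 1,"translation": [-0.098,0.3314,0],"dr": [0,0,-0.0147]},{"gripper": 1,"translation": [-0.098,0.3314,0],"dr": [0,0,-0.0147]},{"gripper": 1,"translation": [-0.098,0.3314,0],"dr": [0,0,-0.0147]},{"gripper": 1,"translation": [-0.098,0.3314,0],"dr": [0,0,-0.0147]},{"gripper": 1,"translation": [-0.098,0.3314,0],"dr": [0,0,-0.0147]},{"gripper": 1,"translation": [-0.098,0.3314,0],"dr": [0,0,-0.0147]},{"gripper": 1,"translation": [-0.098,0.3314,0],"dr": [0,0,-0.0147]},{"gripper": 1,"translation": [-0.098,0.3314,0],"dr": [0,0,-0.0147]},{"gripper": 1,"translation": [-0.098,0.3314,0],"dr": [0,0,0]},{"gripper": 1,"translation": [-0.049,0.1657,0],"dr": [0,0,0]}]'

```text
clock: 14.05
eef_pos: [483.7, 360.1, 167.7]
tcp_rot: [3.138, -0.0, -1.353]
contact_force: [0.4, 0.2, -6.4]
opening: 0.691
```

>>> jog_arm --deltas '[{"gripper": 1,"translation": [0,0,0],"dr": [0,0,0]},{"gripper": 1,"translation": [0,0,-0.15],"dr": [0,0,0]},{"gripper": 1,"translation": [0,0,-0.3],"dr": [0,0,0]},{"gripper": 1,"translation": [0,0,-0.25],"dr": [0,0,0]},{"gripper": 1,"translation": [0,0,-0.15],"dr": [0,0,0]},{"gripper": 1,"translation": [0,0,-0.1],"dr": [0,0,0]},{"gripper": 1,"translation": [0,0,-0.05],"dr": [0,0,0]},{"gripper": 1,"translation": [0,0,0],"dr": [0,0,0]},{"gripper": 1,"translation": [0,0,0],"dr": [0,0,0]}]'

```text
clock: 14.8
eef_pos: [486.4, 357.4, 70.1]
tcp_rot: [-3.142, 0.0, -1.355]
contact_force: [-0.4, 0.8, -6.5]
opening: 0.685
```

```bash
python3 - <<'E'
from h import *
t=r.grab_frame("top");s=r.grab_frame("scene");q=r.sense();print(q['clock'],q['eef_pos'],q['tcp_rot'],q['contact_force'],q['wrist_torque'],q['opening'])
cv2.imwrite("pics/t2.png",t);cv2.imwrite("pics/s2.png",s)
c=lambda im,x,y,w,h:cv2.resize(im[y:y+h,x:x+w],(400,400),interpolation=cv2.INTER_CUBIC)
cv2.imwrite("pics/f.png",np.hstack([c(t,130,185,110,110),c(s,410,140,120,120)]))
E
```

```text
14.9 [486.80520717 357.84941521  70.97128817] [-3.14000728e+00  6.78334372e-04 -1.35461356e+00] [ 0.61507012  0.47195622 -6.40667633] [ 0.02266212 -0.01219488 -0.02238936] 0.6883924742671267
```

View pics/f.png

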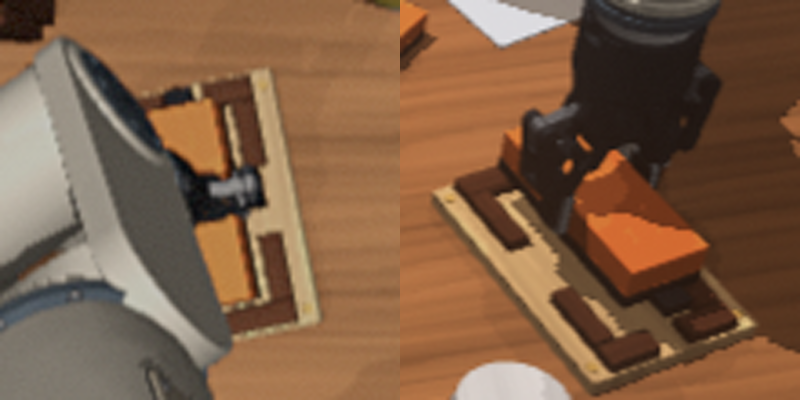

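>>> jog_arm --deltas '[{"gripper": 1,"translation": [0,0,-0.1],"dr": [0,0,0]},{"gripper": 1,"translation": [0,0,-0.07],"dr": [0,0,0]},{"gripper": 1,"translation": [0,0,-0.03],"dr": [0,0,0]},{"gripper": 1,"translation": [0,0,-0.02],"dr": [0,0,0]},{"gripper": 1,"translation": [0,0,-0.02],"dr": [0,0,0]},{"gripper": 1,"translation": [0,0,-0.01],"dr": [0,0,0]},{"gripper": 1,"translation": [0,0,0],"dr": [0,0,0]}]'

```text
clock: 15.48
eef_pos: [486.2, 358.0, 44.9]
tcp_rot: [-3.141, 0.001, -1.355]
contact_force: [-0.8, 2.6, -7.8]
opening: 0.686
```

>>> jog_arm --deltas '[{"gripper": 1,"translation": [0,0.008,-0.01],"dr": [0,0,0]},{"gripper": 1,"translation": [0,0,-0.015],"dr": [0,0,0]},{"gripper": 1,"translation": [0,0,-0.015],"dr": [0,0,0]},{"gripper": 1,"translation": [0,0,0],"dr": [0,0,0]},{"gripper": 1,"translation": [0,0,0],"dr": [0,0,0]}]'

```text
clock: 15.9
eef_pos: [486.1, 358.1, 40.8]
tcp_rot: [3.141, -0.0, -1.355]
contact_force: [-1.1, -0.5, -6.6]
opening: 0.681
```

```bash
python3 - <<'E'
from h import *
for _ in range(3):
    r.grab_frame("top");q=r.sense();print(q['eef_pos'],q['contact_force'],q['wrist_torque'])
E
```

```text
[486.09388606 358.1203246   40.89252583] [-0.31533095  0.16218666 -6.00870921] [-0.04562367 -0.00180789  0.02083042]
[486.09072221 358.14113069  40.94189998] [ 0.62436497 -0.1300566  -5.26392534] [-0.02492733  0.04345166 -0.01529611]
[486.15949415 358.17337058  40.99801517] [ 0.7368429   1.62115851 -6.81161223] [-0.00558712  0.03148335  0.03053832]
```

Clear of the walls, and no load on them. I'll go down to the floor.

>>> jog_arm --deltas '[{"gripper": 1,"translation": [0,0,-0.01],"dr": [0,0,0]},{"gripper": 1,"translation": [0,0,-0.01],"dr": [0,0,0]},{"gripper": 1,"translation": [0,0,-0.006],"dr": [0,0,0]},{"gripper": 1,"translation": [0,0,0],"dr": [0,0,0]},{"gripper": 1,"translation": [0,0,0],"dr": [0,0,0]}]'

```text
clock: 16.47
eef_pos: [486.2, 358.3, 39.5]
tcp_rot: [-3.141, 0.0, -1.354]
contact_force: [-3.4, -3.6, 7.0]
opening: 0.688
```

>>> jog_arm --deltas '[{"gripper": -0.3,"translation": [0,0,0],"dr": [0,0,0]},{"gripper": -0.5,"translation": [0,0,0],"dr": [0,0,0]},{"gripper": -0.8,"translation": [0,0,0],"dr": [0,0,0]},{"gripper": -1,"translation": [0,0,0],"dr": [0,0,0]},{"gripper": -1,"translation": [0,0,0],"dr": [0,0,0]},{"gripper": -1,"translation": [0,0,0],"dr": [0,0,0]}]' --squeeze 20

```text
clock: 16.97
eef_pos: [486.3, 358.4, 38.5]
tcp_rot: [-3.141, 0.0, -1.354]
contact_force: [-0.5, -0.7, 0.3]
opening: 0.999
```

>>> jog_arm --deltas '[{"gripper": -1,"translation": [0,0,0.1],"dr": [0,0,0]},{"gripper": -1,"translation": [0,0,0.2],"dr": [0,0,0]},{"gripper": -1,"translation": [0,0,0.3],"dr": [0,0,0]},{"gripper": -1,"translation": [0,0,0.4],"dr": [0,0,0]},{"gripper": -1,"translation": [0,0,0.4],"dr": [0,0,0]},{"gripper": -1,"translation": [0,-0.3,0.2],"dr": [0,0,0]},{"gripper": -1,"translation": [0,-0.38,0],"dr": [0,0,0]},{"gripper": -1,"translation": [0,-0.38,0],"dr": [0,0,0]},{"gripper": -1,"translation": [0,-0.38,0],"dr": [0,0,0]},{"gripper": -1,"translation": [0,-0.38,0],"dr": [0,0,0]},{"gripper": -1,"translation": [0,-0.38,0],"dr": [0,0,0]},{"gripper": -1,"translation": [0,-0.38,0],"dr": [0,0,0]}]'

```text
clock: 17.97
eef_pos: [485.8, 98.7, 199.2]
tcp_rot: [-3.141, -0.0, -1.354]
contact_force: [0.5, -0.7, -0.2]
opening: 0.997
```

>>> jog_arm --deltas '[{"gripper": -1,"translation": [0,0,0],"dr": [0,0,0]},{"gripper": -1,"translation": [0,0,0],"dr": [0,0,0]},{"gripper": -1,"translation": [0,0,0],"dr": [0,0,0]}]'

```text
clock: 18.22
eef_pos: [486.4, 100.4, 199.0]
tcp_rot: [-3.141, 0.0, -1.356]
contact_force: [-0.0, 0.3, 0.2]
opening: 0.998
```

```bash
python3 - <<'E'
from h import *
t=r.grab_frame("top");s=r.grab_frame("scene");q=r.sense();print(q['clock'],q['eef_pos'],q['contact_force'],q['opening'])
c=lambda im,x,y,w,h:cv2.resize(im[y:y+h,x:x+w],(400,300),interpolation=cv2.INTER_CUBIC)
cv2.imwrite("pics/g.png",np.vstack([np.hstack([c(t,132,196,112,84),c(s,410,160,120,90)]),np.hstack([c(t,240,130,260,195),c(s,60,110,360,270)])]))
print('fresh top',rect("top",t,(160,200,60,80),(5,120,100),(20,255,255),46))
for v in(110,150,180):print('fresh scn',rect("scene",s,(420,170,95,80),(3,170,v),(22,255,255),46))
E
```

```text
18.3167 [486.30660403 101.25117028 198.71490713] [ 0.241355   -0.4197522  -0.50565757] 1.0024890029373807
fresh top [489.8 360.3 153.5  64.8  12.5 490.2 358.6]
fresh scn [491.  358.6 153.2  60.5  13.  491.1 358.7]
fresh scn [517.2 378.7  88.8  33.1  13.  527.6 386. ]
fresh scn [519.3 390.   88.7  29.9  -4.6 527.7 385.6]
```

View pics/g.png

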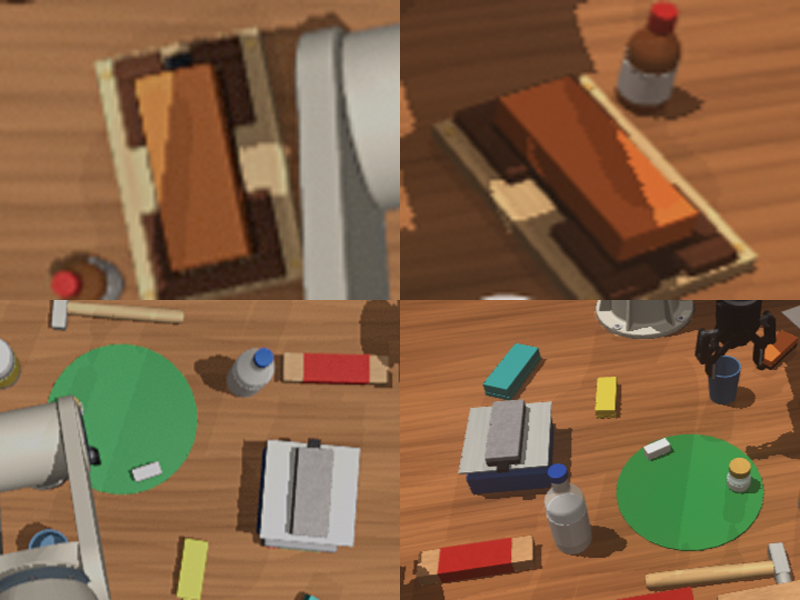

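```bash
python3 -c "
from rig import r
print(r.sign_off())"
```

```text
the job is handed in; nothing more can be done
None
```

I moved the worn stone to the scale pan, seated the new orange stone in the holder's pocket, and handed the job in at about 18 s. No verdict is reported, so the results below rest on my own checks.

- **Worn stone:** it was lowered until the wrist force read about 0 N before I let go. The pan sank about 6 mm, well short of its stop. Pictures then and at the end show it lying flat near the middle of the pan. I didn't get a clean number for how well it is centred: the colour mask also picked up the stone's side and shadow. I rely on the commanded spot, (457, -330) mm, which is within about 1 mm of the measured pan centre.
- **New stone:** it brushed the -y wall on the way in, so I shifted 0.8 mm and it went down free of side load. At the floor the force changed from -6.5 to +7 N, at the height expected from the grasp. After release its centre measured about (490.5, 358.6) mm, against a pocket estimate of (490, 358.4). Its yaw was 12.5–13.0°, against 12.4° for the holder.
- **Disagreements:** two of the three scene-view mask settings for the seated stone failed because of shadow. The top-view rectangle was 4.8 mm too wide and its centre lay 1.7 mm off its centroid. I used the centroid and the good scene reading, which agree. Scene-view measurements of the holder walls also failed, so the pocket position rests mainly on the top view.
- **Other objects:** in the last pictures the loose things in view look unmoved, though I didn't measure them. The tin and cup were only partly in view. The gripper ended open and clear of everything at about 200 mm height.

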